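# Load a pump magazine into its sprung dock and zero the wear counter

### The job

Load the black pump magazine into the blue dock: push the orange sprung plate back with the magazine's end, lower the magazine into the gap so that it lies upright and flat on the narrow rail, clamped lengthwise between the plate and the fixed blue stop (either way round), and let go. Then turn the dock's black counter knob anticlockwise, back to its zero stop at the red mark. Leave the other things on the table where they are, and do not drop the magazine in from above.

Things in the scene. Friction and masses are not known exactly. Their poses are not given: they have to be found in the camera images.
- magazine_center (a point): Centre, half-way up, of the loose black pump magazine: a bar 99 mm long (its y), 18 mm wide (its x), 26 mm high at its thick ends, lying on its flat underside. The point is 13 mm above the underside, 49.5 mm from both ends. Its ends are blunt noses, farthest out 12 mm above the underside. Grip across the 18 mm width from above, best at the middle, low down on its flat sides.
- magazine: The same magazine (about 50 g); origin in its underside below the centre, same axes. In the middle (y = -2 to +20 mm) a saddle only 16 mm high, with a thumb-knob up to 38 mm (narrower than the bar). Beware when carrying it: a black computer tower 0.35 m high stands at the back (front face 0.51 m ahead of the robot) and a control box 0.26 m high stands before it.
- seat (a point): Where the magazine's centre must end; fixed to the dock, axes the dock's: y lengthwise from the orange plate to the fixed stop and on to the counter, z up. 43 mm above the table, 13 mm above the aluminium rail (16 mm wide, top at 30 mm, 18 mm proud of a grey base plate 84 mm wide) on which the magazine lies lengthwise. The dock is fixed to the table.
- stop_face (a point): Top edge of the fixed blue stop, in the middle of its face towards the orange plate, 50 mm above the table; axes the dock's. 49.5 mm from the seat along +y. The stop is 44 mm wide and 14 mm thick.
- follower_face (a point): Centre of the front face of the orange sprung plate, moving with it, with a slippery white pad; axes the dock's. 48 mm wide, 12 mm thick, from 33 to 89 mm above the table (39 mm higher than the stop, so a magazine held above the stop can press on it). At rest its face is 78 mm from the stop's: too short for the magazine. The blue spring housing 60 mm behind it is 72 mm high.
- follower (a joint): Travel of the orange plate in m: 0 at rest, grows as it is pushed along the dock's -y, at most 0.040. The spring pushes it back towards the stop with 3 N at rest, 6 N with a magazine in place (about 0.021) and 9 N at the end of travel.
- counter_grip (a point): Grip point of the black counter knob: on its vertical axis, 71 mm above the table, 7 mm below the top of its bar. The bar, 46 mm long, 14 mm thick, 32 mm high, runs along this point's x axis; its white pointer is on the -x half. It stands on a round disc (top at 40 mm) 117.5 mm from the seat along the dock's +y.
- counter (a joint): Counter knob angle in rad: 0 at the zero stop (pointer at the red mark, on the dock's -x side, bar along the dock's x), grows clockwise seen from above; starts between 0.6 and 1.3. Turn it anticlockwise to bring it back. Friction of about 0.05 N m holds it where it is left.
- timer: Bystander: cream bench timer, 66x60x20 mm; origin under its centre.
- tip_box: Bystander: blue box of pipette tips with clear lid, 102x70x57 mm; origin under its centre.
- brown_bottle: Bystander: brown bottle with white cap, 52 mm across, 110 mm high; origin under its centre.
- beaker: Bystander: clear beaker, 57 mm across, 70 mm high; origin under its centre.
- tape: Bystander: roll of beige tape lying flat, 84 mm across, 19 mm high; origin under its centre.

How it is judged:
On the way, in this order (a step that is already met when the one before it is completed fails the run):
1. the orange plate is pushed well back by the magazine (value of joint follower above 0.015 m and contact force between magazine and follower above 1 N), for 0.1 s.
2. the magazine lies in the seat, clamped by the plate, and is let go (x of magazine_center in the frame of seat between -0.008 and 0.008 m and y of magazine_center in the frame of seat between -0.006 and 0.006 m and z of magazine_center in the frame of seat between -0.004 and 0.004 m and angle between the y axis of magazine_center and the y axis of seat, either way round below 0.12 rad and angle between magazine_center's own z axis and vertical below 0.12 rad and value of joint follower between 0.016 and 0.027 m and contact force between the fingers and magazine below 0.1 N), for 0.3 s.
3. the counter knob is back at its zero stop (value of joint counter below 0.07 rad), for 0.2 s.
At the end, for the whole second after the job is handed in: Magazine released, at rest in the seat: centre within 8 mm sideways, 6 mm lengthwise, 4 mm in height; within 0.12 rad of the dock's axis and of upright; orange plate against its end (travel 16 to 27 mm). Counter knob within 0.07 rad of its zero stop (all of step 2 and value of joint counter below 0.07 rad and linear speed of magazine below 0.01 m/s); the robot touches nothing.
It fails at once if another loose thing on the table is pushed about (more than 30 mm) (distance of any of timer, tip_box, brown_bottle, beaker, tape from where it was at the start of the episode above 0.03 m).
It fails at once if the magazine is dropped or thrown (faster than 0.7 m/s while nothing holds it) (linear speed of magazine above 0.7 m/s and contact force between the fingers and magazine below 0.05 N).
It also fails if it takes over 54 s, if anything falls off the work surface, if the arm or the gripper's body presses on something with over 40 N, if the wrist force passes 120 N, or if a joint passes its speed limit or range.

### The arm

A 7-joint arm with a two-finger parallel gripper is mounted at the origin on a cart in front of the work surface, level with it; the furniture and walls round the work are solid. World frame = base frame: x ahead of the robot, y to its left, z up, the work surface at z = 0. Lengths are in m, angles in rad, forces in N, time in s.
With the tool pointing down it reaches from about 0.4 to 0.9 m from the base axis. Payload 5.5 kg.
Tool frame: the origin (TCP) lies midway between the tips of the shut fingers; the grasp point (between the pads) lies 19 mm behind it (manip.grip_depth is the distance from the TCP to the grasp point, in m); z points along the fingers, x is the direction in which the jaws open and shut, and the axes are right-handed (so a half turn about z gives the same grasp; the last joint's range is limited). The gripper opens to 92 mm and grips with 3 to 60 N. Pads are 19 mm wide; open, the fingers measure 130 mm over their backs; the gripper's body (75 mm by 190 mm) begins 47 mm behind the grasp point.
Start: joints at [1.54, 0.501, -0.427, 1.55, 0.221, 1.138, -0.21], TCP at [0.188, -0.622, 0.227] pointing down, gripper open.
Joint ranges: [-2.88, 2.88], [-0.31, 2.03], [-1.54, 1.56], [0.2, 2.42], [-1.41, 4.55], [0.19, 2.02], [-2.57, 2.57]. Speed limits (rad/s): [2.57, 2.57, 3.14, 3.14, 3.14, 3.14, 3.14].

### API

Orientations are given as a unit quaternion [x, y, z, w].
In Python, from bench import manip, effector, viewer gives the robot as it stands. Calls block until the motion is done:
- manip.move_pose(position, orientation): joint-space move of the TCP to a pose.
- manip.servo_line(position, ori=None, vel=0.15): straight line of the TCP; ori=None keeps the orientation; vel is the mean speed in m/s.
- manip.movej(angles): joint-space move.
- effector.open_jaws() and effector.close(f_grip=None): open the fingers fully, or close them until they stop; f_grip is the grip in N (None keeps the last).
- manip.sleep(seconds).
- manip.solve_ik(position, orientation): joint angles nearest the present ones, or None.
- viewer.get_image(name): name is "side" or "top" or "wrist"; returns the picture (420x560x3 uint8, red, green, blue); there is no depth.
- viewer.get_calibration(name): a dict with "vfov" (degrees; the focal length in pixels is half the picture's height over the tangent of half this angle, whatever the lens; pixels are square), "cx", "cy" (the principal point, pixels), "dist_coeffs" ([k1, k2, p1, p2, k3] as OpenCV has them; the pictures are not rectified), "eye" and "attitude" of the camera in the world. Camera axes: x right, y down, z forward; pixel columns grow to the right and rows downward; lengths in m; the calibration is good to about 2 mm. A picture is of the moment at which its call begins: read the wrist's pose just before it. get_calibration takes no time and is no camera call; for the wrist camera it gives the pose at the moment of the call.
A pose or a line that the arm cannot do raises manip.PlanningError and nothing moves.
- manip.hand_in(): hands the job in, once; it reports no verdict.
Readings, each from a call of its own:
- manip.current_clock(): time.
- manip.current_q(): joint angles.
- manip.current_joint_velocities(): joint speeds.
- manip.current_tau(): joint torques, N m.
- manip.current_tool_pos(): TCP position.
- manip.current_tcp_rot(): TCP orientation.
- manip.current_force(): force on the tool from outside, world axes, zero at the start.
- manip.current_wrist_torque(): the same for the moment, N m.
- manip.current_finger_gap(): finger opening in m.
Only numpy, scipy, OpenCV 4.12 (cv2) and the standard library are available. Lean on these libraries where they do the work, as an engineer would, in place of code of your own. Each camera call takes 0.05 s, during which the arm holds its last target.

## Working session

There is one attempt and no reset: what is moved stays moved. The work goes in short steps, each a Python script; the robot and the scene stay as the last script left them, time stands still between calls to the robot, and variables do not carry over. Pictures are saved under pics/ and viewed, and the job is handed in when it is done.

```bash
ls; mkdir -p pics; python3 - <<'E'
from bench import manip, effector, viewer
import cv2
for n in ["side","top","wrist"]:
    c=viewer.get_calibration(n); print(n,c)
    cv2.imwrite(f"pics/{n}0.png",viewer.get_image(n)[:,:,::-1])
print(manip.current_clock(),manip.current_tool_pos(),manip.current_tcp_rot(),manip.grip_depth)
E
```

```text
pics
side {'vfov': 56.10665436335983, 'cx': 284.06530737069943, 'cy': 206.44661866274208, 'dist_coeffs': array([-0.09011926,  0.        ,  0.        ,  0.        ,  0.        ]), 'eye': array([-0.09170647,  0.56508964,  1.16440757]), 'attitude': array([-0.35987781,  0.87991067, -0.28870764,  0.11354765])}
top {'vfov': 42.61942953179836, 'cx': 282.88997011575856, 'cy': 209.84281793347887, 'dist_coeffs': array([0.04384876, 0.        , 0.        , 0.        , 0.        ]), 'eye': array([-0.34718325, -0.23848368,  1.95150104]), 'attitude': array([ 0.77338959, -0.59795865,  0.12520687, -0.1692254 ])}
wrist {'vfov': 62.61673190460037, 'cx': 277.2685139446209, 'cy': 204.33032283280662, 'dist_coeffs': array([-0.03632532,  0.        ,  0.        ,  0.        ,  0.        ]), 'eye': array([ 0.25085183, -0.60373669,  0.38406608]), 'attitude': array([ 0.79721323, -0.59108679, -0.07378796,  0.09809586])}
0.15 [ 0.18804993 -0.62165111  0.22590956] [ 8.03008909e-01 -5.95966560e-01 -5.81441475e-04 -4.62268365e-04] 0.0188
```

View pics/side0.png

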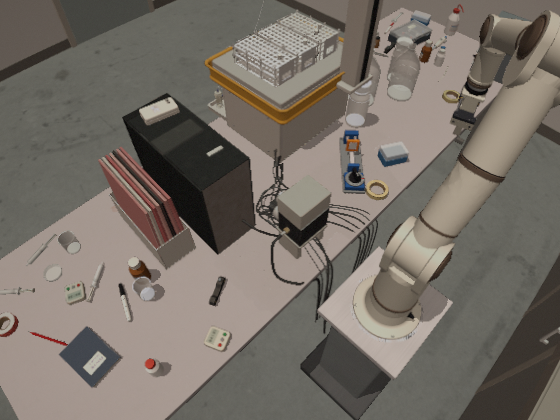

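View pics/top0.png

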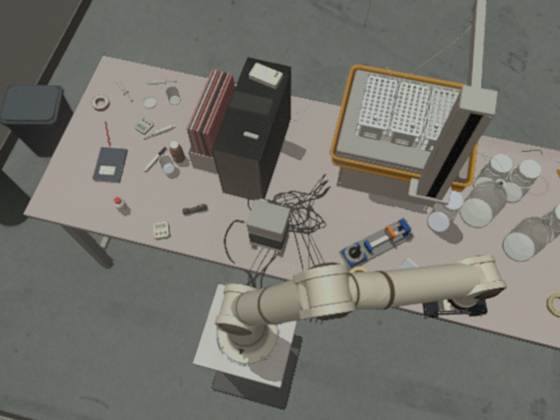

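View pics/wrist0.png

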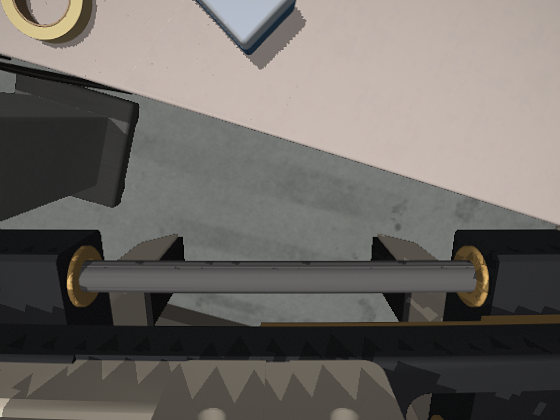

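The side view shows the magazine at about (217,290), the dock at (352,160), with the knob end at (353,182). In the top view the magazine is at (195,209) and the dock at (377,242). The wrist camera is over the table edge. Next I'll enlarge crops of these.

```bash
cat > h.py <<'E'
import numpy as np, cv2
from scipy.spatial.transform import Rotation as R
from bench import manip, effector, viewer
def K(c):
    f=210/np.tan(np.radians(c['vfov']/2)); return np.array([[f,0,c['cx']],[0,f,c['cy']],[0,0,1]])
def ray(c,uv):
    p=cv2.undistortPoints(np.array([[uv]],float),K(c),c['dist_coeffs'])[0,0]
    d=R.from_quat(c['attitude']).apply([p[0],p[1],1]); return np.array(c['eye']),d/np.linalg.norm(d)
def onz(c,uv,z):
    e,d=ray(c,uv); return e+d*(z-e[2])/d[2]
def proj(c,P):
    q=R.from_quat(c['attitude']).inv().apply(np.atleast_2d(P)-c['eye'])
    return cv2.projectPoints(q.reshape(-1,1,3),np.zeros(3),np.zeros(3),K(c),c['dist_coeffs'])[0][:,0]
def tri(c1,u1,c2,u2):
    e1,d1=ray(c1,u1);e2,d2=ray(c2,u2)
    t=np.linalg.lstsq(np.c_[d1,-d2],e2-e1,rcond=None)[0]
    a=e1+t[0]*d1;b=e2+t[1]*d2
    return (a+b)/2,np.linalg.norm(a-b)
def down(phi): # tool z down, jaw axis x at world angle phi
    return (R.from_euler('z',phi)*R.from_euler('x',np.pi)).as_quat()
E
python3 - <<'E'
from h import *
a=cv2.imread('pics/side0.png');b=cv2.imread('pics/top0.png')
def crop(i,x,y,w,h,s): return cv2.resize(i[y:y+h,x:x+w],(w*s,h*s),interpolation=cv2.INTER_CUBIC)
cv2.imwrite('pics/c1.png',np.hstack([crop(a,320,120,100,80,4),crop(b,325,205,100,80,4)]))
cv2.imwrite('pics/c2.png',np.hstack([crop(a,170,255,100,80,4),crop(b,145,170,100,80,4)]))
s=viewer.get_calibration('side');t=viewer.get_calibration('top')
print(tri(s,(217,290),t,(195,209)),tri(s,(353,178),t,(353,252)),tri(s,(351,140),t,(402,231)))
E
```

```text
(array([0.41288904, 0.33800828, 0.01081231]), np.float64(0.0001906108246899063)) (array([ 0.3816709 , -0.30233674,  0.04277875]), np.float64(0.002812845198517411)) (array([ 0.51827144, -0.46659622,  0.0306687 ]), np.float64(0.0051395292813267))
```

View pics/c1.png

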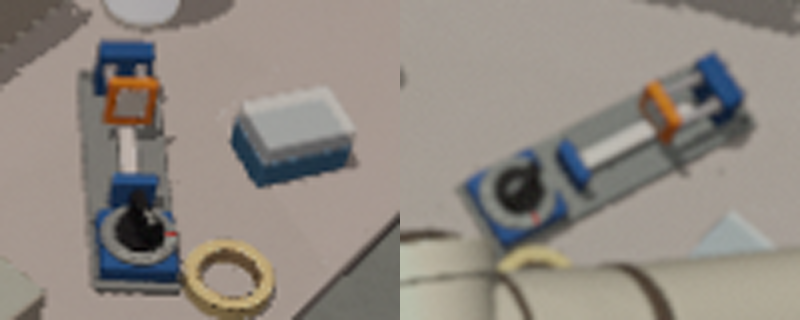

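View pics/c2.png

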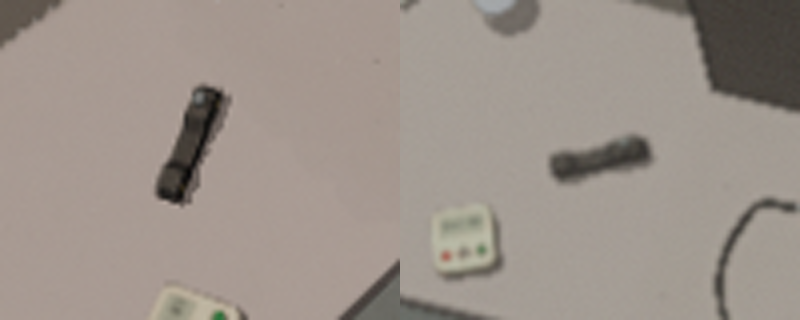

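```bash
python3 - <<'E'
from h import *
s=viewer.get_calibration('side');t=viewer.get_calibration('top')
for p in [(258,199),(290,206),(282,238),(247,232)]: print('box',onz(t,p,.26))
for p in [(302,177),(330,197),(306,219),(278,195)]: print('boxs',onz(s,p,.26))
for p in [(221.7,277.5),(212.5,302.5)]: print('mag s',onz(s,p,.026))
for p in [(145+38/1,170+160/4),]: pass
for p in [(145+155/4,170+165/4),(145+250/4,170+150/4)]: print('mag t',onz(t,p,.013))
# knob centre, stop, plate
print('knob t',onz(t,(325+520/4-100,205+190/4),.04)[:2], 'stop',onz(t,(325+172/4,205+158/4),.05),'plate',onz(t,(325+268/4,205+105/4),.089))
print('knob s',onz(s,(320+137/4,120+233/4),.04),'stop',onz(s,(320+133/4,120+175/4),.05),'plate',onz(s,(320+130/4,120+80/4),.089))
q=manip.current_q(); print(q)
for P,phi in [((.40,-.36,.42),-.9),((.40,0,.45),0),((.41,.34,.3),0)]:
    for ph in [phi,phi+np.pi,phi+np.pi/2,phi-np.pi/2]:
        print(P,ph,manip.solve_ik(P,down(ph)))
C=viewer.get_calibration('wrist')
T=R.from_quat(manip.current_tcp_rot())
print('cam in tool',T.inv().apply(C['eye']-manip.current_tool_pos()),(T.inv()*R.from_quat(C['attitude'])).as_matrix())
E
```

```text
box [0.40629464 0.06380238 0.26      ]
box [ 0.4081231  -0.05069332  0.26      ]
box [ 0.28648741 -0.0540574   0.26      ]
box [0.27790397 0.06622293 0.26      ]
boxs [ 0.40314751 -0.02886838  0.26      ]
boxs [ 0.29380533 -0.03033937  0.26      ]
boxs [0.291259   0.07561718 0.26      ]
boxs [0.40611891 0.07052821 0.26      ]
mag s [0.42857955 0.30268412 0.026     ]
mag s [0.38449088 0.3775344  0.026     ]
mag t [0.39157954 0.37719578 0.013     ]
mag t [0.43048847 0.29150499 0.013     ]
knob t [ 0.38115953 -0.31013336] stop [ 0.42081677 -0.35053301  0.05      ] plate [ 0.47901697 -0.42423153  0.089     ]
knob s [ 0.38026092 -0.30716198  0.04      ] stop [ 0.42396835 -0.35411063  0.05      ] plate [ 0.48549561 -0.41831237  0.089     ]
[ 1.54019182  0.50165292 -0.42682907  1.55119607  0.22081855  1.13828085
 -0.21029145]
(0.4, -0.36, 0.42) -0.9 [ 1.28238204  0.19383312 -0.70534362  1.54593619  0.12615339  1.44826739
 -0.32914471]
(0.4, -0.36, 0.42) 2.241592653589793 [ 1.72616392  0.46310912 -1.45242781  1.53560878  0.45972996  1.54954646
  2.51859146]
(0.4, -0.36, 0.42) 0.6707963267948
[... 583 characters left out ...]
0796
 -1.43327054]
(0.41, 0.34, 0.3) 0 [ 0.2404734   0.46917378 -1.29140663  1.74043749  0.46882992  1.29378265
 -1.15676603]
(0.41, 0.34, 0.3) 3.141592653589793 [ 0.2404734   0.46917378 -1.29140663  1.74043749  0.46882992  1.29378265
  1.98482663]
(0.41, 0.34, 0.3) 1.5707963267948966 [ 0.2404734   0.46917378 -1.29140663  1.74043749  0.46882992  1.29378265
  0.4140303 ]
(0.41, 0.34, 0.3) -1.5707963267948966 [-0.56399084  0.19999964 -0.20656851  1.76286945  0.04402646  1.1832058
 -2.35400029]
cam in tool [ 0.00086458 -0.06531871 -0.1582876 ] [[ 9.99999736e-01  6.89051509e-04  2.29712985e-04]
 [-7.24257192e-04  9.69854523e-01  2.43683566e-01]
 [-5.48776479e-05 -2.43683668e-01  9.69854766e-01]]
```

```bash
python3 - <<'E'
from h import *
t=viewer.get_calibration('top');s=viewer.get_calibration('side')
print('pillar base',onz(t,(425,195),0),onz(s,(352,125),0), onz(t,(430,200),.1))
manip.move_pose((.40,-.36,.26),down(.70))
print(manip.current_clock(),manip.current_q(),manip.current_tool_pos())
c=viewer.get_calibration('wrist');im=viewer.get_image('wrist')
np.save('c1.npy',c,allow_pickle=True);cv2.imwrite('pics/w1.png',im[:,:,::-1])
im=viewer.get_image('side');cv2.imwrite('pics/s1.png',im[:,:,::-1])
E
```

```text
pillar base [ 0.70609813 -0.53321666  0.        ] [ 0.59260248 -0.57154962  0.        ] [ 0.63590093 -0.53941243  0.1       ]
1.425 [ 1.45365571  0.37691671 -0.95711525  1.78277082  0.335525    1.15650193
  1.08838212] [ 0.3992509  -0.36120038  0.25982831]
```

View pics/w1.png

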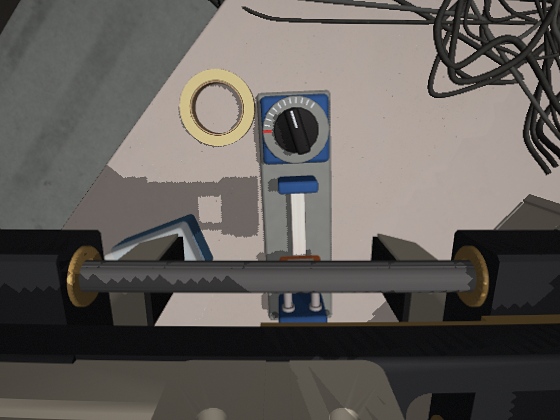

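View pics/s1.png

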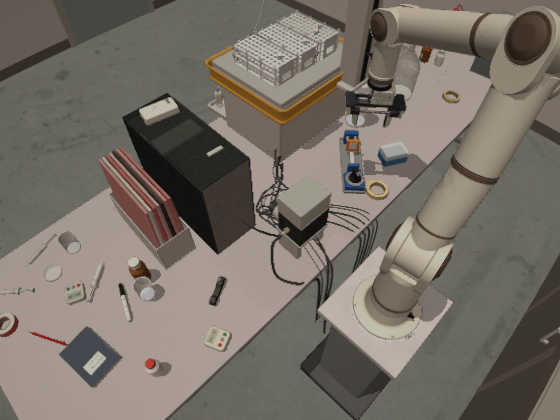

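The wrist image shows the knob disc at (295,130), the red mark at (266,131), the stop at (297,184), the rail below it, and the plate at (298,258). The pointer is up at (293,112). I'll segment these.

```bash
python3 - <<'E'
from h import *
c=np.load('c1.npy',allow_pickle=True).item()
im=cv2.imread('pics/w1.png')
cv2.imwrite('pics/z1.png',cv2.resize(im[85:275,235:355],None,fx=3.1,fy=3.1,interpolation=cv2.INTER_CUBIC))
hsv=cv2.cvtColor(im,cv2.COLOR_BGR2HSV)
def blobs(m,amin=60):
    n,l,st,ce=cv2.connectedComponentsWithStats(m.astype(np.uint8))
    return [(st[i].tolist(),ce[i].round(1).tolist(),l==i) for i in range(1,n) if st[i,4]>amin]
roi=np.zeros(im.shape[:2],bool);roi[80:330,245:345]=1
b=(hsv[...,0]>100)&(hsv[...,0]<130)&(hsv[...,1]>120)&roi
for x in blobs(b): print('blue',x[0],x[1],hsv[x[2]].mean(0))
w=(hsv[...,2]>200)&(hsv[...,1]<30)&roi
for x in blobs(w,30): print('white',x[0],x[1])
r=((hsv[...,0]<4)|(hsv[...,0]>175))&(hsv[...,1]>120)&roi
for x in blobs(r,4): print('red',x[0],x[1],onz(c,x[1],.04))
o=(hsv[...,0]>5)&(hsv[...,0]<20)&(hsv[...,1]>150)&roi
for x in blobs(o,10): print('orange',x[0],x[1])
E
```

```text
blue [301, 94, 27, 24, 217] [319.9, 100.8] [108.28110599 163.64516129 125.71428571]
blue [260, 96, 28, 31, 250] [268.1, 104.3] [108.388 163.904 112.148]
blue [263, 139, 26, 25, 208] [270.1, 156.1] [108.38461538 163.94230769 103.07692308]
blue [306, 138, 23, 24, 194] [321.8, 154.2] [108.44329897 160.69587629 116.70618557]
blue [278, 176, 40, 18, 640] [297.0, 184.5] [108.3578125 165.75      105.7828125]
blue [279, 293, 48, 29, 865] [301.4, 310.0] [108.30751445 170.33294798  66.91676301]
white [291, 194, 14, 61, 696] [298.1, 223.1]
red [263, 130, 9, 3, 27] [267.0, 131.0] [ 0.3582157  -0.32980307  0.04      ]
orange [280, 256, 40, 5, 115] [299.9, 257.6]
```

View pics/z1.png

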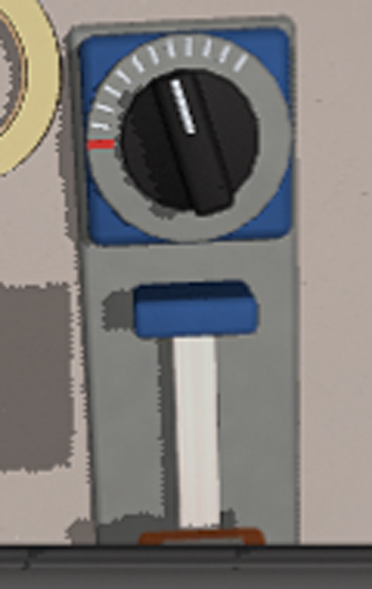

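```bash
python3 - <<'E'
from h import *
c=np.load('c1.npy',allow_pickle=True).item()
im=cv2.imread('pics/w1.png').astype(int)
z=lambda x,y:(235+x/3.1-.34,85+y/3.1-.34)
print('eye',c['eye'])
L=onz(c,z(136,336),.05);Rr=onz(c,z(256,333),.05);M=(L+Rr)/2
print('stop L,R,M',L,Rr,M,'width',np.linalg.norm(L-Rr))
for p in [(140,310),(250,307)]: print('back top',onz(c,z(*p),.05))
K0=onz(c,z(189.5,137.5),.04);print('disc',K0,'diam',np.linalg.norm(onz(c,z(88,137),.04)-onz(c,z(291,137),.04)))
# rail edges subpixel by row: white
g=im.min(2)
pl=[];pr=[]
for r in range(198,252):
    row=g[r,284:312]; thr=170
    i=np.where(row>thr)[0]
    pl.append(onz(c,(284+i[0]-.5,r),.03)[:2]);pr.append(onz(c,(284+i[-1]+.5,r),.03)[:2])
mid=(np.array(pl)+np.array(pr))/2
print('rail width',np.linalg.norm(np.array(pl)-np.array(pr),axis=1).mean())
vx,vy,x0,y0=cv2.fitLine(mid.astype(np.float32),cv2.DIST_HUBER,0,.01,.01).ravel()
print('rail dir az',np.arctan2(-vy if vy<0 else vy,-vx if vy<0 else vx),'pt',x0,y0)
d=np.array([vx,vy]);d*=np.sign(d[1]);n=np.array([d[1],-d[0]])
print('d',d,'stop off rail',(M[:2]-[x0,y0])@n,'disc off rail',(K0[:2]-[x0,y0])@n,'along disc-stop',(K0[:2]-M[:2])@d, 'az',np.arctan2(d[1],d[0]))
kd=K0[:2]-M[:2];print('az disc-stop',np.arctan2(kd[1],kd[0]))
for p in [(177,82),(192,132)]: print('ptr',onz(c,z(*p),.078))
for p in [(160,80),(196,70),(198,215),(234,205)]: print('bar',onz(c,z(*p),.078))
print('plate front top', onz(c,z(140,532),.089),onz(c,z(263,530),.089))
E
```

```text
eye [ 0.35811012 -0.31201167  0.41811068]
stop L,R,M [ 0.4101046  -0.37240039  0.05      ] [ 0.4417403  -0.34446333  0.05      ] [ 0.42592245 -0.35843186  0.05      ] width 0.04220540921655135
back top [ 0.40519878 -0.3643818   0.05      ]
back top [ 0.43396938 -0.33885987  0.05      ]
disc [ 0.38053987 -0.3083589   0.04      ] diam 0.07024259935438636
rail width 0.01486217806728316
rail dir az 2.311174 pt 0.45524713 -0.38987184
d [-0.6745667  0.7382139] stop off rail -0.000439527752007881 disc off rail -0.00016403443418457812 along disc-stop 0.06757812842268808 az 2.311174
az disc-stop 2.307097267189438
ptr [ 0.36442567 -0.29848958  0.078     ]
ptr [ 0.3777883  -0.30695449  0.078     ]
bar [ 0.36003376 -0.30139572  0.078     ]
bar [ 0.36656972 -0.29202175  0.078     ]
bar [ 0.39600698 -0.32522386  0.078     ]
bar [ 0.40265863 -0.31553304  0.078     ]
plate front top [ 0.44809499 -0.41576249  0.089     ] [ 0.47873385 -0.38918461  0.089     ]
```

```bash
python3 - <<'E'
from h import *
def mv(p,phi):
    manip.move_pose(p,down(phi)); print(round(manip.current_clock(),2),manip.current_q().round(2),manip.current_tool_pos().round(4))
mv((.37,-.30,.44),.6)
mv((.41,.0,.45),.5)
mv((.41,.34,.25),.47)
c=viewer.get_calibration('wrist');im=viewer.get_image('wrist')
np.save('c2.npy',c,allow_pickle=True);cv2.imwrite('pics/w2.png',im[:,:,::-1])
E
```

```text
2.32 [ 1.65  0.08 -1.07  1.63  0.07  1.47  1.17] [ 0.369  -0.3009  0.4389]
3.48 [ 0.99 -0.16 -0.9   1.74 -0.12  1.5   0.6 ] [ 0.41   -0.0015  0.4494]
4.94 [-0.03  0.35 -0.86  1.81  0.29  1.12 -0.53] [0.4115 0.3386 0.2502]
```

View pics/w2.png

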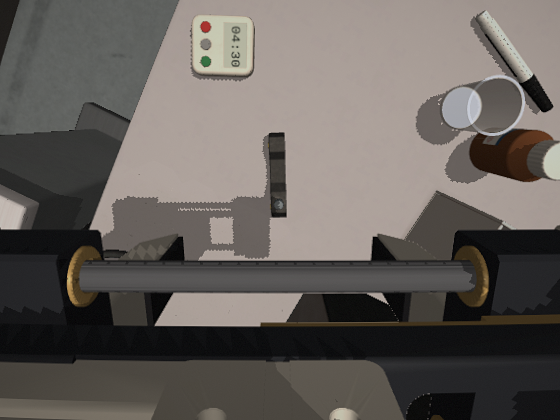

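The magazine appears upright from (277,133) to (279,216), with a shadow to its left. I'll zoom in for its edges.

```bash
python3 - <<'E'
from h import *
im=cv2.imread('pics/w2.png')
cv2.imwrite('pics/z2.png',cv2.resize(im[120:230,240:320],None,fx=5,fy=5,interpolation=cv2.INTER_CUBIC))
E
```

```text
(no output)
```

View pics/z2.png

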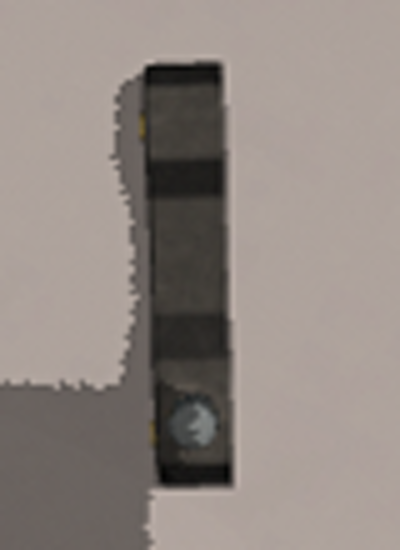

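```bash
python3 - <<'E'
from h import *
c=np.load('c2.npy',allow_pickle=True).item()
z=lambda x,y:(240+x/5-.4,120+y/5-.4)
A=onz(c,z(185,63),.012);B=onz(c,z(194,486),.012)
print(A,B,np.linalg.norm(A-B))
a1,a2=onz(c,z(147,90),.026),onz(c,z(223,90),.026)
b1,b2=onz(c,z(156,460),.026),onz(c,z(232,460),.026)
ma,mb=(a1+a2)/2,(b1+b2)/2
print('w',np.linalg.norm(a1-a2),np.linalg.norm(b1-b2),ma,mb)
d=(ma-mb)[:2];d/=np.linalg.norm(d);az=np.arctan2(d[1],d[0])
mid=((A+B)/2)[:2]; n=np.array([d[1],-d[0]])
mid2=mid+n*((ma[:2]-mid)@n)
print('az',az,'jaw',az-np.pi/2,'centre',mid,mid2)
E
```

```text
[0.38916906 0.38144652 0.012     ] [0.43578418 0.29389368 0.012     ] 0.09918905289071712
w 0.01657905852285396 0.017455890414477447 [0.39154447 0.37679689 0.026     ] [0.43109762 0.30304495 0.026     ]
az 2.0630602543369347 jaw 0.4922639275420382 centre [0.41247662 0.3376701 ] [0.41251665 0.33769157]
```

```bash
python3 - <<'E'
from h import *
q=down(.492)
manip.move_pose((.4125,.3377,.08),q)
print(manip.current_tool_pos())
manip.servo_line((.4125,.3377,.004),q,vel=.08)
print(manip.current_tool_pos(),manip.current_force())
effector.close(40)
print(manip.current_clock(),manip.current_tool_pos(),manip.current_finger_gap(),manip.current_force())
manip.servo_line((.4125,.3377,.10),q,vel=.1)
print(manip.current_clock(),manip.current_tool_pos(),manip.current_finger_gap(),manip.current_force())
cv2.imwrite('pics/w3.png',viewer.get_image('wrist')[:,:,::-1])
cv2.imwrite('pics/s3.png',viewer.get_image('side')[200:350,130:330,::-1].repeat(3,0).repeat(3,1))
E
```

```text
[0.41369528 0.33830656 0.08125438]
[0.41276363 0.33809357 0.00439407] [-0.64658034  0.1162726  -0.57884642]
7.95 [0.41250989 0.33770253 0.00399486] 0.01723829564607906 [-0.0249319   0.26074304 -0.32878442]
9.0583 [0.41215414 0.33722872 0.09938569] 0.017472367339093957 [-0.10748934 -0.57779549 -0.05244025]
```

View pics/w3.png

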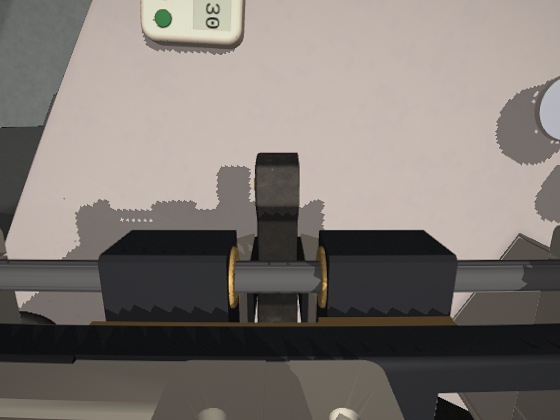

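View pics/s3.png

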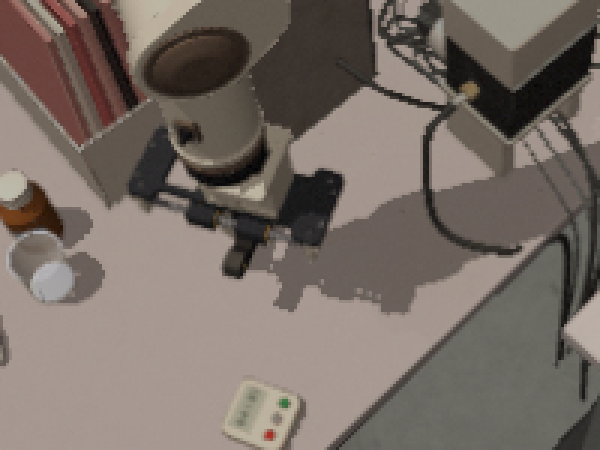

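The magazine is held level, aligned between the fingers, with its near nose at (277,153). I'll check its offset in the hand.

```bash
python3 - <<'E'
from h import *
c=viewer.get_calibration('wrist');p=manip.current_tool_pos();T=R.from_quat(manip.current_tcp_rot())
for uv,dz in [((277,152.5),.008),((257.5,165),.022),((298.5,165),.022),((257,205),.022),((298,205),.022)]:
    print(uv,T.inv().apply(onz(c,uv,p[2]+dz)-p).round(4))
E
```

```text
(277, 152.5) [-0.0001 -0.0495 -0.008 ]
(257.5, 165) [-0.0078 -0.046  -0.022 ]
(298.5, 165) [ 0.0085 -0.046  -0.022 ]
(257, 205) [-0.0082 -0.0296 -0.022 ]
(298, 205) [ 0.0085 -0.0297 -0.022 ]
```

```bash
cat >> h.py <<'E'
d=np.array([np.cos(2.311),np.sin(2.311)]); S=np.array([.4595,-.3950]); PH=.740
def dk(y,z,x=0): return np.r_[S+d*y+np.array([np.cos(PH),np.sin(PH)])*x,z]
def st(m=''): print(m,round(manip.current_clock(),2),manip.current_tool_pos().round(4),manip.current_force().round(2),round(float(manip.current_finger_gap()),4))
E
python3 - <<'E'
from h import *
manip.move_pose((.41,.25,.42),down(.5));st()
manip.move_pose((.41,0,.46),down(.6));st()
manip.move_pose((.37,-.28,.40),down(.7));st()
manip.move_pose(dk(.030,.18),down(PH));st()
print(manip.current_q().round(2),dk(.03,.18))
manip.sleep(.3);st()
c=viewer.get_calibration('wrist');np.save('c4.npy',c,allow_pickle=True)
cv2.imwrite('pics/w4.png',viewer.get_image('wrist')[:,:,::-1])
E
```

```text
10.42 [0.4099 0.2495 0.4188] [-0.59  0.49  0.69] 0.0176
 11.41 [0.4101 0.0011 0.4595] [-0.13 -0.27 -0.92] 0.0179
 12.53 [ 0.3714 -0.2782  0.4003] [ 0.42  0.76 -0.58] 0.0174
 13.5 [ 0.4403 -0.3728  0.1816] [-0.47  0.17 -0.57] 0.0177
[ 1.05  0.43 -0.5   1.78  0.24  0.99  1.19] [ 0.43926685 -0.37285006  0.18      ]
 13.8 [ 0.4396 -0.3733  0.1814] [-0.   -0.22 -1.  ] 0.0175
```

View pics/w4.png

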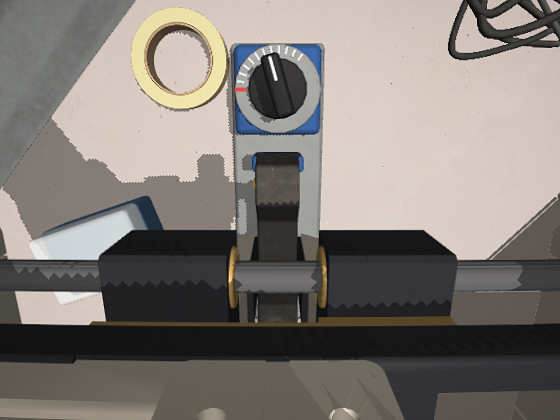

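The magazine is over the stop and aligned: blue shows either side at x=252 and x=304. The disc is at about (278,89). I'll cross-check the dock from this second view before going down.

```bash
python3 - <<'E'
from h import *
c=np.load('c4.npy',allow_pickle=True).item()
D=onz(c,(278.3,89),.04);print(D,'expected',dk(.1175,.04))
a,b=onz(c,(252.5,163),.05),onz(c,(304.5,163),.05);print('stop mid',(a+b)/2,np.linalg.norm(a-b),((a+b)/2)[:2]-S,(((a+b)/2)[:2]-S)@[np.cos(PH),np.sin(PH)])
manip.servo_line(dk(.029,.058),down(PH),vel=.1);manip.sleep(.15);st('down')
manip.servo_line(dk(.012,.058),down(PH),vel=.05);manip.sleep(.1);st('y.012')
cv2.imwrite('pics/s5.png',viewer.get_image('side')[90:220,290:430,::-1].repeat(4,0).repeat(4,1))
E
```

```text
[ 0.38130257 -0.30850087  0.04      ] expected [ 0.3802535  -0.30824608  0.04      ]
stop mid [ 0.42204742 -0.35279162  0.05      ] 0.0436901626467096 [-0.03745258  0.04220838] 0.0008030472901958773
down 15.37 [ 0.4403 -0.3739  0.0587] [ 0.32 -0.2  -0.18] 0.0174
y.012 15.96 [ 0.4508 -0.3855  0.0575] [-3.54  2.34  0.  ] 0.0179
```

View pics/s5.png

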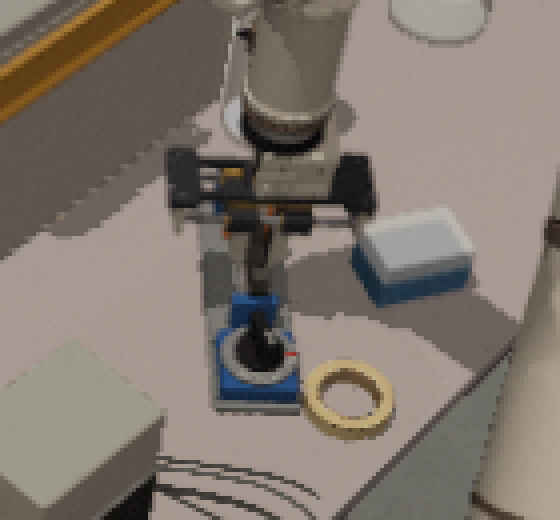

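The contact force is about 4.2 N along dock +y. A 9 mm travel should give about 4.3 N, so they agree. I'll finish the push and lower.

```bash
python3 - <<'E'
from h import *
q=down(PH)
manip.servo_line(dk(-.004,.058),q,vel=.05);manip.sleep(.25);st('push');print('err',manip.current_tool_pos()-dk(-.004,.058))
c=viewer.get_calibration('wrist');p=manip.current_tool_pos();cv2.imwrite('pics/w6.png',viewer.get_image('wrist')[:,:,::-1])
manip.servo_line(dk(-.004,.044),q,vel=.04);manip.sleep(.1);st('.044')
F=manip.current_force()
if np.hypot(*F[:2])<10 and abs(F[2])<6:
    manip.servo_line(dk(-.0035,.0355),q,vel=.03);manip.sleep(.1);st('.0355')
cv2.imwrite('pics/w7.png',viewer.get_image('wrist')[:,:,::-1])
E
python3 -c "
import cv2,numpy as np
a=cv2.imread('pics/w6.png')[:260,180:400];b=cv2.imread('pics/w7.png')[:260,180:400]
cv2.imwrite('pics/z7.png',cv2.resize(np.hstack([a,b]),None,fx=1.8,fy=1.8))"
```

```text
push 16.73 [ 0.4612 -0.3969  0.0575] [-3.71  4.32  0.71] 0.0177
err [-0.00100825  0.0010396  -0.00046663]
.044 17.38 [ 0.4607 -0.3965  0.043 ] [-4.41  4.8  -1.63] 0.0173
.0355 17.91 [ 0.4605 -0.3963  0.0347] [-4.4   4.82 -1.88] 0.0175
```

View pics/z7.png

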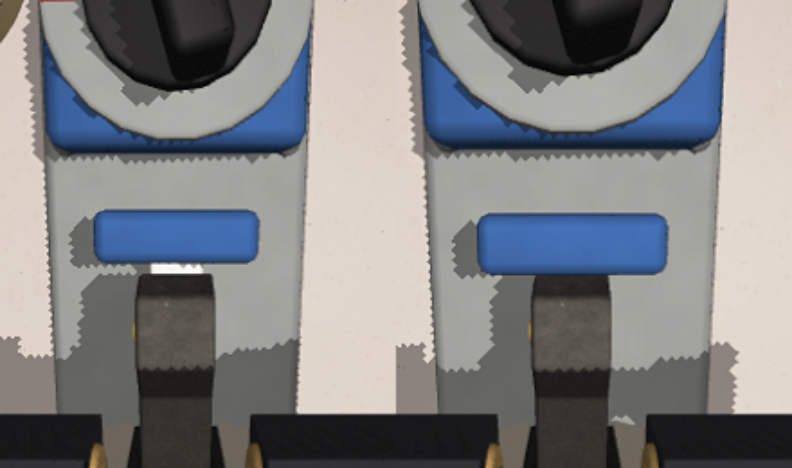

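Left: the magazine sits just short of the stop. Right: it is down in the gap with its end beside the stop, centred sideways. I'll lower the last bit, guided by force, then release.

```bash
python3 - <<'E'
from h import *
q=down(PH)
z=.0355
while z>.0325:
    z-=.0008
    manip.servo_line(dk(-.002,z),q,vel=.02);manip.sleep(.1);st(f'{z:.4f}')
    if manip.current_force()[2]>2: break
cv2.imwrite('pics/w8.png',viewer.get_image('wrist')[:,:,::-1])
effector.open_jaws();st('open');manip.sleep(.2);st()
manip.servo_line(dk(-.002,.20),q,vel=.15);st('up')
cv2.imwrite('pics/w9.png',viewer.get_image('wrist')[:,:,::-1])
np.save('c9.npy',viewer.get_calibration('wrist'),allow_pickle=True)
cv2.imwrite('pics/s9.png',viewer.get_image('side')[90:220,290:430,::-1].repeat(4,0).repeat(4,1))
E
```

```text
0.0347 18.31 [ 0.4601 -0.3957  0.0342] [-3.65  4.82 -1.35] 0.0178
0.0339 18.66 [ 0.4602 -0.3958  0.034 ] [-5.2   4.95  2.09] 0.0175
open 19.96 [ 0.4609 -0.3965  0.0339] [ 0.86 -0.17 -1.33] 0.0918
 20.16 [ 0.4608 -0.3965  0.0339] [ 0.02 -0.07 -0.57] 0.0918
up 21.42 [ 0.4602 -0.3961  0.1989] [ 0.49 -0.08 -0.58] 0.0916
```

View pics/w9.png

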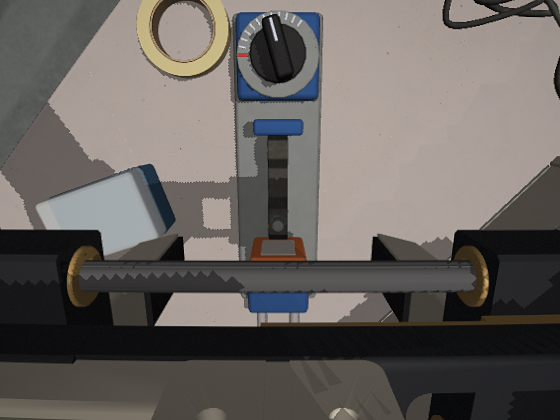

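View pics/s9.png

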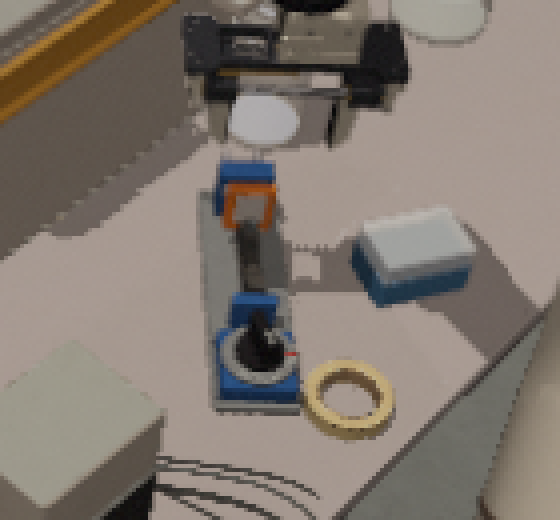

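The magazine lies straight between the stop (row 135) and the orange plate (row 238), centred on the dock. Next I'll check its position numerically and re-measure the knob.

```bash
python3 - <<'E'
from h import *
im=cv2.imread('pics/w9.png')
a=cv2.resize(im[5:105,225:330],None,fx=5,fy=5,interpolation=cv2.INTER_CUBIC)
b=cv2.resize(im[115:265,225:285+0+45],None,fx=3.33,fy=3.33,interpolation=cv2.INTER_CUBIC)[:500]
b=cv2.resize(b,(250,500)) if b.shape[1]<250 else b[:,:270]
cv2.imwrite('pics/z9.png',np.hstack([a,cv2.resize(im[115:265,240:315],(250,500),interpolation=cv2.INTER_CUBIC)]))
E
```

```text
(no output)
```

View pics/z9.png

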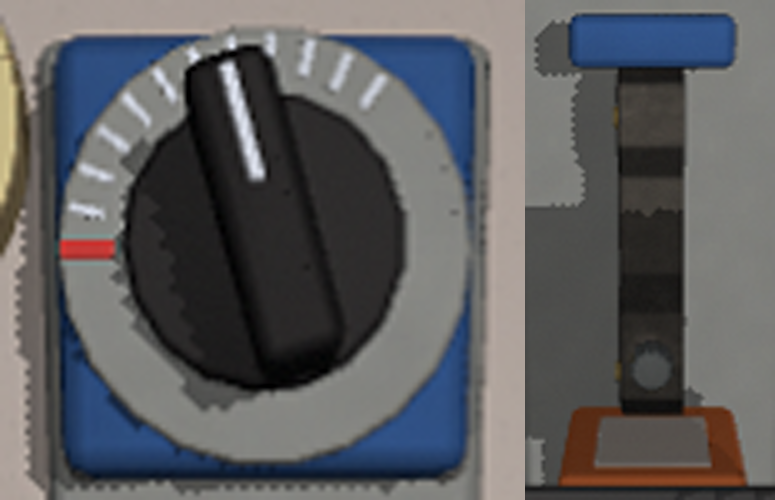

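```bash
python3 - <<'E'
from h import *
c=np.load('c9.npy',allow_pickle=True).item()
z=lambda x,y:(225+x/5-.4,5+y/5-.4)
w=lambda x,y:(240+(x-525)/3.333-.35,115+y/3.333-.35)
e=np.array([np.cos(PH),np.sin(PH)])
lo=lambda P:(((P[:2]-S)@e).round(4),((P[:2]-S)@d).round(4))
p1,p2=onz(c,z(228,65),.078),onz(c,z(258,180),.078)
v=(p1-p2)[:2];az=np.arctan2(v[1],v[0]);print('ptr az',az,'theta',(PH+np.pi-az))
b1,b2=onz(c,z(225,70),.078),onz(c,z(305,350),.078);v=(b1-b2)[:2];az=np.arctan2(v[1],v[0])
print('bar theta',PH+np.pi-az,'len',np.linalg.norm(v),'mid',lo((b1+b2)/2))
print('disc',lo(onz(c,z(265,248),.04)))
print('stopL R',lo(onz(c,w(572,67),.05)),lo(onz(c,w(733,67),.05)))
print('mag tops',lo(onz(c,w(617,110),.056)),lo(onz(c,w(684,110),.056)),lo(onz(c,w(620,390),.056)),lo(onz(c,w(684,390),.056)))
print('nose -y end',lo(onz(c,w(652,412),.045)))
E
```

```text
ptr az 2.582261615142005 theta 1.2993310384477885
bar theta 1.2745223230991396 len 0.0414413216619479 mid (np.float64(-0.0001), np.float64(0.1154))
disc (np.float64(-0.0002), np.float64(0.1167))
stopL R (np.float64(-0.021), np.float64(0.0489)) (np.float64(0.0213), np.float64(0.0489))
mag tops (np.float64(-0.0091), np.float64(0.0382)) (np.float64(0.0083), np.float64(0.0382)) (np.float64(-0.0087), np.float64(-0.0381)) (np.float64(0.0089), np.float64(-0.0381))
nose -y end (np.float64(0.0001), np.float64(-0.0484))
```

The magazine checks out: centred within 1 mm, with its ends about 49 mm either side of the seat. The knob is at about 1.29 rad and its centre at dock y ≈ 0.117. Now for the knob.

```bash
python3 - <<'E'
from h import *
th=1.285
k=lambda z:dk(.117,z)
f=PH-np.pi/2
manip.move_pose(k(.20),down(f-th));st('above');print(manip.current_q().round(2))
manip.servo_line(k(.055),down(f-th),vel=.12);manip.sleep(.1);st('down')
effector.close(25);st('grip');print(manip.current_wrist_torque().round(3))
E
```

```text
above 23.82 [ 0.3807 -0.3086  0.2   ] [-0.32  0.38 -0.42] 0.092
[ 0.63  0.22 -0.    1.98  0.    0.94 -1.49]
down 25.27 [ 0.3811 -0.309   0.0557] [-0.27 -0.69  0.16] 0.0916
grip 26.46 [ 0.3806 -0.3086  0.055 ] [-0.04  0.49  0.27] 0.0139
[ 0.054 -0.019 -0.044]
```

```bash
python3 - <<'E'
from h import *
f=PH-np.pi/2
P=dk(.117,.055)
for r in [.95,.6,.3,.12,.03,-.02]:
    manip.move_pose(P,down(f-r));x=R.from_quat(manip.current_tcp_rot()).apply([1,0,0])
    st(r);t=manip.current_wrist_torque();print('   phi err',f-np.arctan2(x[1],x[0]),t.round(3))
    if abs(t[2])>1.0: break
cv2.imwrite('pics/w10.png',viewer.get_image('wrist')[:,:,::-1])
E
```

```text
0.95 26.83 [ 0.3806 -0.3085  0.055 ] [-0.33  1.01 -0.62] 0.0139
   phi err 0.9548738761737121 [ 0.276 -0.096 -0.042]
0.6 27.22 [ 0.3806 -0.3084  0.055 ] [0.18 1.65 0.41] 0.0137
   phi err 0.6071046048031135 [ 0.354 -0.101  0.06 ]
0.3 27.57 [ 0.3806 -0.3083  0.055 ] [0.56 2.17 1.31] 0.0137
   phi err 0.3080333531985875 [ 0.404 -0.111  0.068]
0.12 27.83 [ 0.3806 -0.3083  0.055 ] [-0.64  2.17  2.13] 0.0138
   phi err 0.12839480378672485 [ 0.531 -0.118  0.063]
0.03 28.08 [ 0.3806 -0.3083  0.055 ] [0.92 2.21 2.8 ] 0.0138
   phi err 0.03641501392996105 [ 0.677 -0.097  0.053]
-0.02 28.33 [ 0.3806 -0.3083  0.055 ] [-0.25  3.97  2.86] 0.0138
   phi err -0.014743439624509524 [ 0.827 -0.226 -0.395]
```

View pics/w10.png

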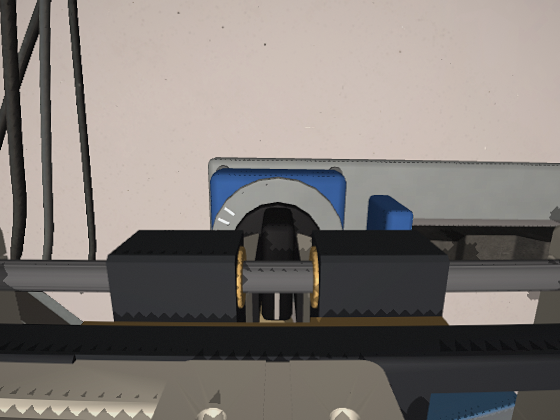

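The wrist torque changed sign (+0.05 to −0.40 N m), so the knob has reached the zero stop. The picture shows the bar at (277,265), perpendicular to the dock axis. I'll release, lift and look.

```bash
python3 - <<'E'
from h import *
f=PH-np.pi/2
manip.move_pose(dk(.117,.055),down(f-.0));st()
effector.open_jaws();st('open')
manip.servo_line(dk(.117,.22),down(f),vel=.12);st('up')
manip.move_pose(dk(.03,.30),down(PH));st()
np.save('c11.npy',viewer.get_calibration('wrist'),allow_pickle=True)
im=viewer.get_image('wrist')[:,:,::-1];cv2.imwrite('pics/w11.png',im)
cv2.imwrite('pics/s11.png',viewer.get_image('side')[:,:,::-1])
E
```

```text
28.63 [ 0.3806 -0.3083  0.055 ] [0.23 4.58 2.54] 0.0137
open 29.93 [ 0.3806 -0.3086  0.055 ] [ 0.71 -1.15  0.36] 0.0916
up 31.45 [ 0.3802 -0.3083  0.2192] [-0.39 -0.25 -0.15] 0.0919
 32.82 [ 0.439  -0.3725  0.2994] [0.12 0.35 0.09] 0.0919
```

View pics/w11.png

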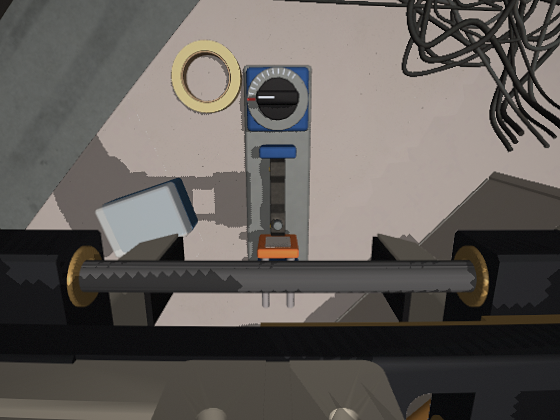

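View pics/s11.png

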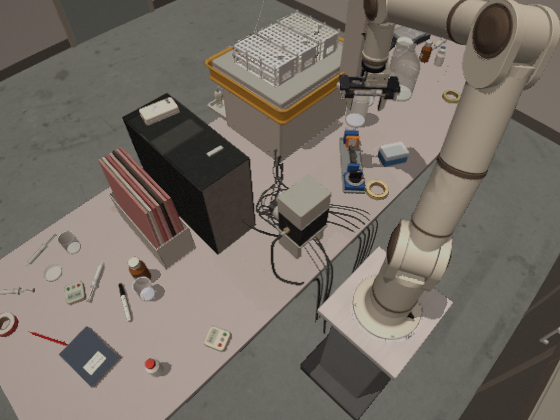

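```bash
python3 - <<'E'
from h import *
c=np.load('c11.npy',allow_pickle=True).item()
im=cv2.imread('pics/w11.png')
cv2.imwrite('pics/z11.png',cv2.resize(im[60:250,235:320],None,fx=3.1,fy=3.1,interpolation=cv2.INTER_CUBIC))
g=im[90:105,256:278].min(2);ys,xs=np.where(g>170);print(len(xs),xs.min(),xs.max())
P=np.array([onz(c,(256+x,90+y),.078)[:2] for x,y in zip(xs,ys)],np.float32)
vx,vy=cv2.fitLine(P,cv2.DIST_L2,0,.01,.01).ravel()[:2]
a=np.arctan2(vy,vx);print('theta',((PH-a)+np.pi/2)%np.pi-np.pi/2)
E
```

```text
30 3 17
theta 0.0007650852
```

View pics/z11.png

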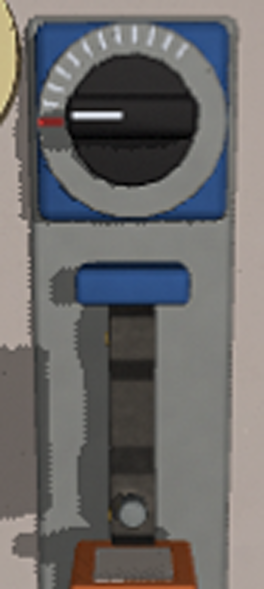

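The pointer lines up with the red mark, measured at 0.001 rad. The magazine lies straight between stop and plate, and the arm is clear. I'm handing in.

```bash
python3 -c "
from h import *
manip.hand_in();st()"
```

```text
the job is handed in; nothing more can be done
the job is handed in; nothing more can be done
```

The magazine is loaded in the dock, the counter knob is back at zero, and the job is handed in. The last clock reading was about 33 s of the 54 s allowed.

**What I did:** I gripped the magazine at its middle and carried it over the control box. With its end I pushed the orange plate back, then lowered it onto the rail until the wrist felt contact and let go. Then I turned the knob anticlockwise from about 1.29 rad until the wrist torque reversed at the zero stop.

**Last checks:**
- **Magazine:** after release, the camera put it within about 1 mm of the seat sideways and lengthwise. It was straight, between the stop and the plate. After the knob turn I checked it only by eye, and it looked the same.
- **Height and plate travel:** I did not measure these in the images. The height rests on the fingers being at 34 mm when the rail was felt. The plate travel rests on the plate being against the magazine's end and a push of about 6.5 N, against 6 N expected.
- **Knob:** the pointer measured 0.001 rad from the red mark.
- **Other objects:** everything else looked unmoved in the pictures, and the arm was clear at about 0.3 m up.
- **Disagreements:** none that mattered. The measured widths of the stop and rail came out about 1–2 mm under the stated sizes, which I put down to edge blur.

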